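# Rock a stuck vial block out of its heater

## Robot

A 7-joint arm with a two-finger parallel gripper is mounted at the origin on the work surface. World frame = base frame: x ahead of the robot, y to its left, z up, the work surface at z = 0. Lengths are in m, angles in rad, forces in N, time in s.
With the tool pointing down it reaches from about 0.35 to 0.9 m from the base axis. Payload 8.1 kg.
Tool frame: the origin (TCP) lies on the centre line of the jaws, within the pads' length; the fingertips stand 17 mm ahead of it and the grasp point (between the pads) lies 2 mm behind it; z points along the fingers, y is the direction in which the jaws open and shut (so a half turn about z gives the same grasp; the last joint's range is limited). The gripper opens to 92 mm and grips with 3 to 60 N. Pads are 19 mm wide; open, the fingers measure 130 mm over their backs; the gripper's body (75 mm by 190 mm) begins 47 mm behind the grasp point.
Start: joints at [1.239, 0.434, 0.025, 1.573, -0.012, 1.134, -0.075], TCP at [0.142, -0.609, 0.244] pointing down, gripper open.
Joint ranges: [-2.62, 2.62], [-0.44, 2.09], [-1.27, 1.32], [0.08, 2.57], [-1.32, 4.46], [0.12, 2], [-2.74, 2.74]. Speed limits (rad/s): [2.22, 2.22, 3.01, 3.01, 3.14, 3.14, 3.14].

## Interface

Orientations are given as a rotation vector (axis times angle).
In Python, from cell import arm, imaging, job gives the robot as it stands.
- The arm moves only by the tool jog_arm, never from a script. Its argument "moves" is a list of rows, each an object with "fingers": the closure, from -1 (fully open) to 1 (shut); "xyz": the shift along the tool's x, y, z in cm, a list of three; "angular": the turn, a rotation vector about the tool's x, y, z in rad, a list of three. In form: [{"fingers": fingers, "xyz": [dx, dy, dz], "angular": [ax, ay, az]}, ...]. A call has 1 to 12 rows; each row is the pose to reach, as a shift and turn from the pose commanded when the call began, along the tool's axes at that moment; what a row does not reach only later rows make up. A row lasts 1/8 s, in which the tool goes at most 62.5 mm and 10.7 degrees, less where a joint would pass 70% of its speed; a pose out of reach is approached as far as the arm can. A call with a gripper value outside its range is refused whole. The fingers move at their own pace and stop on an object; "grip_force" is the grip in N (left out, the last holds). Time passes only in rows, so rows that repeat a pose let the fingers close. It gives the time, the measured TCP pose, the force and the opening at its end, in the units of the state.
- arm.observe(): the state, without advancing time (a new reading comes with each control period).
- imaging.get_image(name): name is "scene" or "top" or "wrist"; returns the picture (480x640x3 uint8, red, green, blue); there is no depth.
- imaging.camera_params(name): a dict with "fx", "fy", "cx", "cy" (pixels), "dist" ([k1, k2, p1, p2, k3] as OpenCV has them; the pictures are not rectified), "rvec" (rotation vector, rad) and "tvec" (3), from world to camera coordinates, as OpenCV has them; the wrist camera has in their place "hand_eye" (4x4, takes a point from camera to tool coordinates, whose origin is the TCP and whose axes are the flange's). Camera axes: x right, y down, z forward; pixel columns grow to the right and rows downward; lengths in m; the calibration is good to about 2 mm. A picture is of the moment at which its call begins: read the wrist's pose just before it. camera_params takes no time and is no camera call.
- job.sign_off(): hands the job in, once; it reports no verdict.
The state is a dict: "clock": time; "joints": joint angles; "dq": joint speeds; "joint_efforts": joint torques, N m; "position": TCP position; "ee_rot": TCP orientation; "force": force on the tool from outside, world axes, zero at the start; "ft_torque": the same for the moment, N m; "width": opening from 0.0 (shut) to 1.0 (fully open).
Only numpy, scipy, OpenCV 4.12 (cv2) and the standard library are available. Lean on these libraries where they do the work, as an engineer would, in place of code of your own. Each camera call takes 0.05 s, during which the arm holds its last target. There are 200 camera calls.

## Task

The aluminium vial block has stuck in the well of the block heater, and a straight pull would just lift the whole heater, which stands loose on the bench. Grip the block's upright handle and rock it from side to side, working it upward, until it comes free, keeping the heater standing where it is on the bench and leaving the other things alone. Finish still holding the block, upright and centred over its well, with its underside about two centimetres clear of the heater's top.

Things in the scene. Friction and masses are not known exactly. Their poses are not given: they have to be found in the camera images.
- heater: White bench-top block heater, 150 (its x) x 210 (its y) x 85 mm high, 2 kg, standing loose on the bench. Origin at the centre of its underside, z up; display and knob on its -x face. In the middle of its top is a well 42 (x) x 66 (y) x 40 mm deep, its floor 45 mm above the bench.
- well_rim (a point): Centre of the well's mouth, level with the heater's top, 85 mm above its underside. Axes as the heater's.
- nose_left (a point): Where a sprung steel nose (radius 6 mm, pressing with 30 N, 6 N/mm) in the +y end of the well grips the block's end face: 67 mm above the heater's underside (22 mm above the well floor), 28 mm to +y of the well's centre. Friction resists sliding with about 18 N. Axes as the heater's.
- nose_right (a point): The same nose in the -y end of the well, 28 mm to -y of the centre. Both together hold against a straight pull of about 36 N, more than heater and block weigh. When the block leans towards a nose it pivots on that nose while its other end slides up past the other nose.
- block_foot (a point): Centre of the underside of the vial block: aluminium, 38 (x) x 56 (y) x 55 mm high, 0.3 kg with handle. It starts fully down in the well, its axes along the heater's. Play of 2 mm on each x side and 5 mm at each y end lets it rock about its x axis by about 0.15 rad each way (handle to +y or -y). Free once it has risen 28 mm.
- block_grip (a point): Point to grip on the block's handle, an upright black plastic bar, 16 (x) x 24 (y) mm, 60 mm tall, standing in the middle of the block's top. The point is on its axis, 88 mm above the block's underside, 33 mm above the block's top, 27 mm below the handle's upper end. Axes as the block's.
- bottle: Bystander: amber bottle, 66 mm across, 145 mm high; origin at its underside.
- beaker: Bystander: clear open beaker, 72 mm across, 95 mm high; origin at its underside.
- vial_box: Bystander: white box of vials, 80 x 120 x 50 mm with the blue caps 58 mm high; origin at its underside.
Things that resemble listed ones, but are neither listed nor needed, are in the scene too. There is more than one size of the part that bears block_foot; the job needs the smallest.

How it is judged:
By the outcome, as a careful person would: the job done as asked, in the order asked, and still so for the second after the job is handed in, while the arm keeps its last pose, push and grip.
It also fails if it takes over 48 s, if anything falls off the work surface, if the arm or the gripper's body presses on something with over 40 N, if the wrist force passes 120 N, or if a joint passes its speed limit or range.

## Working session

There is one attempt and no reset: what is moved stays moved. The work goes in short steps, Python scripts to look and compute and a tool call to move; the robot and the scene stay as the last step left them, time stands still between calls to the robot, and variables do not carry over. Pictures are saved under pics/ and viewed, about 8 in all and at most 12, crops included, and the job is handed in when it is done.

Besides the shell and the picture viewer there is one more tool, called after "Call:" in YAML: its name, and indented under it one key for each argument. jog_arm: Moves the arm, as the interface text tells. Its arguments: {"type":"object","properties":{"moves":{"type":"array"},"grip_force":{"type":"number"}},"required":["moves"]}

```bash
mkdir -p pics
python3 - <<'E'
from cell import arm, imaging
import cv2,numpy as np
s=arm.observe(); print({k:np.round(v,3).tolist() for k,v in s.items()})
for n in ("scene","top"):
    cv2.imwrite(f"pics/{n}1.png",imaging.get_image(n)[:,:,::-1]); print(n,imaging.camera_params(n))
print(imaging.camera_params("wrist"))
E
```

```text
{'clock': 0.0, 'joints': [1.239, 0.435, 0.025, 1.574, -0.012, 1.134, -0.075], 'dq': [-0.0, 0.001, -0.0, -0.002, -0.002, 0.001, 0.002], 'joint_efforts': [-0.0, -66.785, 0.985, -31.446, -0.061, 0.043, 0.0], 'position': [0.142, -0.608, 0.243], 'ee_rot': [-3.12, -0.358, 0.0], 'force': [0.104, -0.54, 0.576], 'ft_torque': [-0.003, 0.034, -0.015], 'width': 1.001}
scene {'fx': 471.63424038365275, 'fy': 471.63424038365275, 'cx': 316.19893641495554, 'cy': 245.24606250735837, 'dist': array([-0.10961232,  0.        ,  0.        ,  0.        ,  0.        ]), 'rvec': array([ 1.53778566,  2.11980266, -0.75417596]), 'tvec': array([ 0.18066825, -0.3850788 ,  1.49119631])}
top {'fx': 457.27394098704065, 'fy': 457.27394098704065, 'cx': 314.77102585158445, 'cy': 245.03993535778153, 'dist': array([-0.06930086,  0.        ,  0.        ,  0.        ,  0.        ]), 'rvec': array([ 2.17374321, -2.11331456,  0.14057945]), 'tvec': array([-0.01470649,  0.63793341,  0.99590229])}
{'fx': 339.1664303826273, 'fy': 339.1664303826273, 'cx': 315.2027349585526, 'cy': 239.2539773585474, 'dist': array([-0.03448338,  0.        ,  0.        ,  0.        ,  0.        ]), 'hand_eye': array([[ 4.17088292e-04, -9.60953316e-01, -2.76710227e-01,
         7.48109307e-02],
       [ 9.99999699e-01,  5.81661835e-04, -5.12672422e-04,
        -1.03996941e-03],
       [ 6.53606043e-04, -2.76709930e-01,  9.60953270e-01,
        -1.41212537e-01],
       [ 0.00000000e+00,  0.00000000e+00,  0.00000000e+00,
         1.00000000e+00]])}
```

View pics/scene1.png

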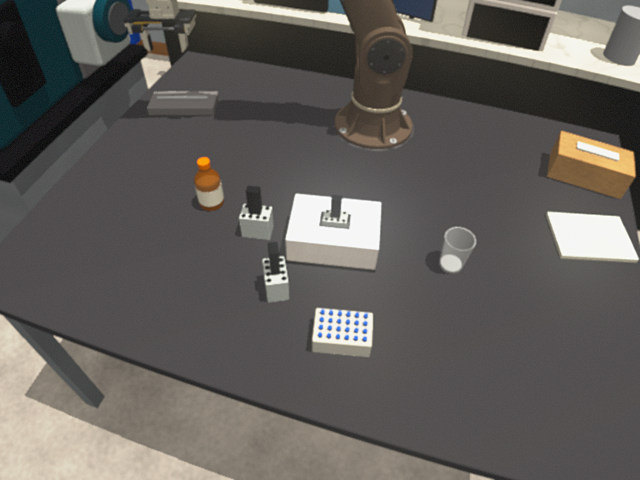

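View pics/top1.png

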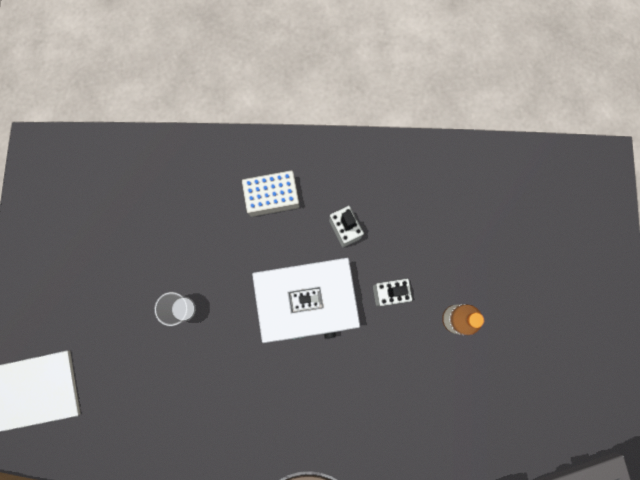

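The scene view shows three handled blocks: one in the heater's well (scene ~335,215; top ~306,300) and two free on the bench (scene 256,215 and 275,275; top 394,292 and 347,226). The one in the well fits the description, being the smallest and stuck in the heater. I'll confirm it in an enlarged crop.

Run:
```python
import cv2,numpy as np
a=cv2.imread("pics/top1.png")[235:365,235:425]; b=cv2.imread("pics/scene1.png")[170:310,225:395]
a=cv2.resize(a,(760,520),interpolation=cv2.INTER_CUBIC)
cv2.imwrite("pics/c1.png",a); cv2.imwrite("pics/c2.png",cv2.resize(b,(680,560),interpolation=cv2.INTER_CUBIC))
```

```text
(no output)
```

View pics/c1.png

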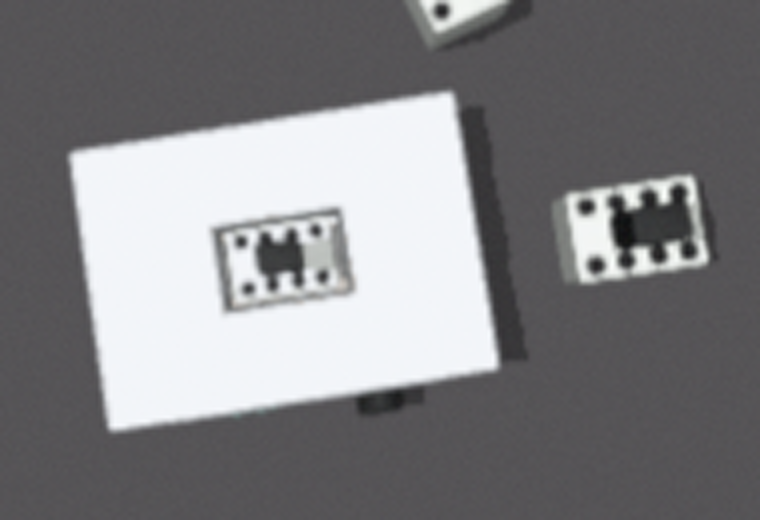

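View pics/c2.png

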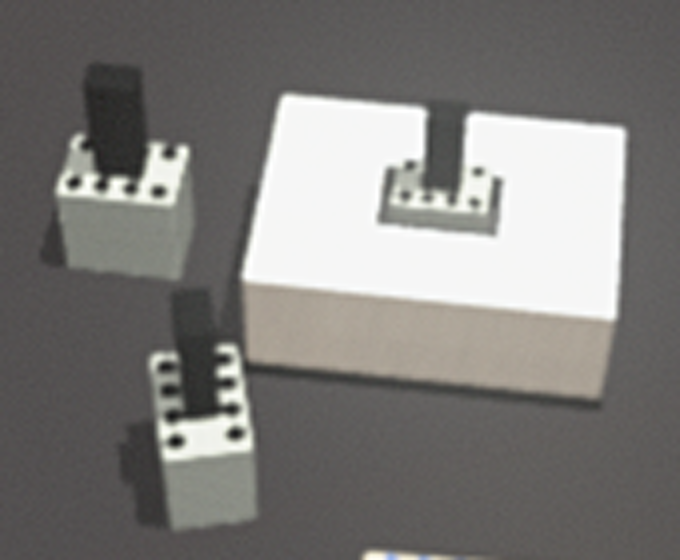

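The crop confirms it. The seated block, projecting about 15 mm from the rim, is the smallest; the two on the bench are larger decoys. The heater's top corners in top-picture pixels are (252.5,273), (348.8,257.8), (359.5,327.5) and (262.5,343). The knob faces the robot, so the heater's +x points away from the robot.

```bash
cat > h.py <<'E'
from cell import arm, imaging
import cv2,numpy as np
from scipy.optimize import least_squares
from scipy.spatial.transform import Rotation as R
def proj(n,P,T=None):
    c=imaging.camera_params(n); K=np.array([[c['fx'],0,c['cx']],[0,c['fy'],c['cy']],[0,0,1]])
    if n=="wrist":
        M=np.linalg.inv(T@c['hand_eye']); rv=cv2.Rodrigues(M[:3,:3])[0]; tv=M[:3,3]
    else: rv,tv=c['rvec'],c['tvec']
    return cv2.projectPoints(np.atleast_2d(P).astype(float),rv,tv,K,c['dist'])[0][:,0]
def tcp():
    s=arm.observe(); T=np.eye(4); T[:3,:3]=R.from_rotvec(s['ee_rot']).as_matrix(); T[:3,3]=s['position']; return T
def W(p,L):
    L=np.atleast_2d(L); c,s=np.cos(p[2]),np.sin(p[2])
    return np.c_[p[0]+c*L[:,0]-s*L[:,1],p[1]+s*L[:,0]+c*L[:,1],L[:,2]]
E
python3 - <<'E'
from h import *
C=np.array([[.075,.105,.085],[.075,-.105,.085],[-.075,-.105,.085],[-.075,.105,.085]])
uv={'top':np.array([(252.5,273),(348.75,257.75),(359.5,327.5),(262.5,343)]),
'scene':np.array([(378,249.5),(285.75,240.5),(295.75,193.5),(381.75,201.75)])}
for cams in (['top'],['scene'],['top','scene']):
    r=least_squares(lambda p:np.concatenate([(proj(n,W(p,C))-uv[n]).ravel() for n in cams]),[.5,0,0])
    print(cams,r.x,np.round(r.fun,1))
p=r.x
print(proj('top',W(p,[0,0,.16])),proj('scene',W(p,[0,0,.16])))
s=arm.observe();print(R.from_rotvec(s['ee_rot']).as_matrix().round(3))
E
```

```text
['top'] [0.51226408 0.01868209 0.18370878] [ 0.4  0.2 -0.5  0.6  0.2 -0.3  0.  -0.5]
['scene'] [0.51595942 0.02093805 0.18565785] [ 0.7  0.  -0.1 -0.8  0.   0.3 -0.7  0.6]
['top', 'scene'] [0.51338165 0.01958134 0.18439763] [-0.1 -0.3 -1.   0.  -0.2 -0.9 -0.3 -1.   0.3 -0.9 -0.3 -1.8 -0.1 -0.5
 -1.  -0.2]
[[304.33018478 298.67812888]] [[336.4937887  196.43111344]]
[[ 0.974  0.227 -0.   ]
 [ 0.227 -0.974  0.001]
 [-0.    -0.001 -1.   ]]
```

Call:
jog_arm:
  moves:
    - {"fingers": -1, "xyz": [5, -5, 0], "angular": [0, 0, 0.01]}
    - {"fingers": -1, "xyz": [10, -10.5, 0], "angular": [0, 0, 0.02]}
    - {"fingers": -1, "xyz": [14, -14.7, 0], "angular": [0, 0, 0.03]}
    - {"fingers": -1, "xyz": [18, -18.9, 0], "angular": [0, 0, 0.04]}
    - {"fingers": -1, "xyz": [22, -23.1, 0], "angular": [0, 0, 0.045]}
    - {"fingers": -1, "xyz": [26, -27.3, 0], "angular": [0, 0, 0.045]}
    - {"fingers": -1, "xyz": [30, -31.5, 0], "angular": [0, 0, 0.045]}
    - {"fingers": -1, "xyz": [34, -35.7, 0], "angular": [0, 0, 0.045]}
    - {"fingers": -1, "xyz": [38, -39.9, 0], "angular": [0, 0, 0.045]}
    - {"fingers": -1, "xyz": [42, -44.1, 0], "angular": [0, 0, 0.045]}
    - {"fingers": -1, "xyz": [45, -47.2, 0], "angular": [0, 0, 0.045]}
    - {"fingers": -1, "xyz": [47, -49.5, 0], "angular": [0, 0, 0.045]}

```text
clock: 1.6
position: [0.4879, -0.0179, 0.2435]
ee_rot: [-3.128, -0.291, 0.0]
force: [-0.2, -1.1, -1.0]
width: 1.003
```

Run:
```python
from h import *
T=tcp(); im=imaging.get_image("wrist"); s=arm.observe()
cv2.imwrite("pics/w1.png",im[:,:,::-1]); np.save("T1.npy",T)
print(s['clock'],T.round(4),s['joints'])
p=[.5134,.0196,.1844]
print(proj("wrist",W(p,[[.075,.105,.085],[.075,-.105,.085],[-.075,-.105,.085],[-.075,.105,.085],[0,0,.16]]),T))
```

```text
1.65 [[ 9.828e-01  1.845e-01 -3.000e-04  4.879e-01]
 [ 1.845e-01 -9.828e-01  5.000e-04 -1.790e-02]
 [-2.000e-04 -5.000e-04 -1.000e+00  2.435e-01]
 [ 0.000e+00  0.000e+00  0.000e+00  1.000e+00]] [ 0.25359058  0.24755311 -0.40188028  1.8690251   0.10815842  1.04510414
 -1.57354488]
[[152.56675017 102.4839696 ]
 [404.72227606 102.08973695]
 [393.34230208 271.31427982]
 [172.31288196 270.75034985]
 [269.15380707 207.8224091 ]]
```

View pics/w1.png

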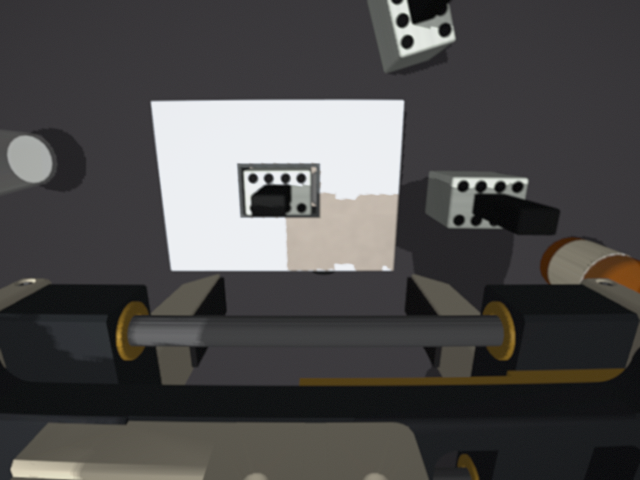

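The wrist picture shows the heater's top corners at about (151,100), (404.5,100), (394,271) and (170,271), and the handle's top near (270,203). That is within about 2 px of the prediction. I'll refine the pose with all three cameras.

Run:
```python
from h import *
T=np.load("T1.npy")
C=np.array([[.075,.105,.085],[.075,-.105,.085],[-.075,-.105,.085],[-.075,.105,.085]])
uv={'top':np.array([(252.5,273),(348.75,257.75),(359.5,327.5),(262.5,343)]),
'scene':np.array([(378,249.5),(285.75,240.5),(295.75,193.5),(381.75,201.75)]),'wrist':np.array([(151.5,100),(404.5,100),(394,271),(170,271)])}
for cams in (['wrist'],['wrist','top','scene']):
    r=least_squares(lambda p:np.concatenate([(proj(n,W(p,C),T)-uv[n]).ravel() for n in cams]),[.5,0,0])
    print(cams,r.x.round(4),np.round(r.fun,1))
    g=W(r.x,[0,0,.131])[0]; print((T[:3,:3].T@(g-T[:3,3])*100).round(2), r.x[2]-np.arctan2(T[1,0],T[0,0]))
    print(proj("wrist",W(r.x,[[-.008,.012,.16],[-.008,-.012,.16],[.008,.012,.16],[.008,-.012,.16]]),T).round(0).tolist())
```

```text
['wrist'] [0.5145 0.0204 0.1838] [ 0.2  0.9 -0.4  0.6 -1.3 -0.8  1.5 -1.5]
[ 3.32 -3.27 11.25] -0.001801023023478232
[[251.0, 218.0], [286.0, 218.0], [250.0, 194.0], [286.0, 194.0]]
['wrist', 'top', 'scene'] [0.5143 0.0202 0.1839] [ 0.4  1.2 -0.2  0.9 -1.1 -0.6  1.7 -1.3 -0.3 -0.7 -1.3 -0.4 -0.5 -1.3
 -0.7 -1.5  0.5 -0.6 -0.1 -1.5  0.1 -0.2 -0.8  0.1]
[ 3.3  -3.26 11.25] -0.0016613353971687839
[[251.0, 218.0], [287.0, 218.0], [250.0, 195.0], [286.0, 195.0]]
```

Call:
jog_arm:
  moves:
    - {"fingers": -1, "xyz": [3.3, -3.25, 0], "angular": [0, 0, 0]}
    - {"fingers": -1, "xyz": [3.3, -3.25, 3], "angular": [0, 0, 0]}
    - {"fingers": -1, "xyz": [3.3, -3.25, 6], "angular": [0, 0, 0]}
    - {"fingers": -1, "xyz": [3.3, -3.25, 8], "angular": [0, 0, 0]}
    - {"fingers": -1, "xyz": [3.3, -3.25, 9.5], "angular": [0, 0, 0]}
    - {"fingers": -1, "xyz": [3.3, -3.25, 10.5], "angular": [0, 0, 0]}
    - {"fingers": -1, "xyz": [3.3, -3.25, 11.2], "angular": [0, 0, 0]}
    - {"fingers": -1, "xyz": [3.3, -3.25, 11.2], "angular": [0, 0, 0]}

```text
clock: 2.65
position: [0.5137, 0.0179, 0.1316]
ee_rot: [3.128, 0.288, -0.0]
force: [-0.5, -0.0, 1.2]
width: 1.0
```

Run:
```python
from h import *
T=tcp(); im=imaging.get_image("wrist"); s=arm.observe()
cv2.imwrite("pics/w2.png",im[:,:,::-1]); np.save("T2.npy",T)
p=[.5143,.0202,.1839]; g=W(p,[0,0,.131])[0]; print(s['clock'],(T[:3,:3].T@(g-T[:3,3])*100).round(2),s['force'])
print(proj("wrist",W(p,[[-.008,.012,.16],[-.008,-.012,.16],[.008,.012,.16],[.008,-.012,.16]]),T).round(0).tolist())
```

```text
2.7 [ 0.1  -0.22  0.06] [-0.0950502  -0.04482696  0.23068555]
[[281.0, 361.0], [343.0, 361.0], [280.0, 325.0], [344.0, 325.0]]
```

View pics/w2.png

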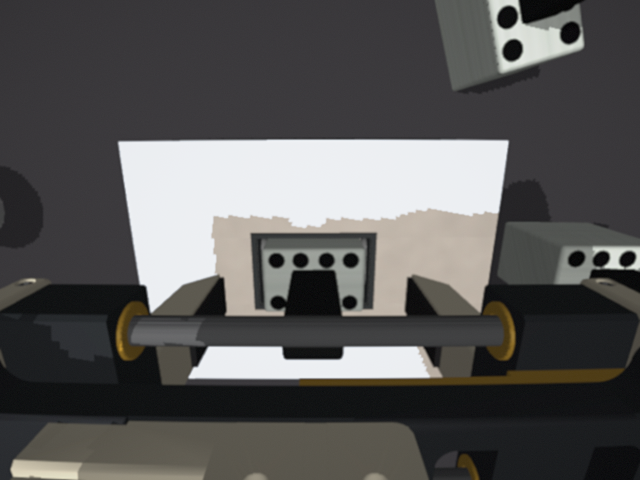

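The handle's upper end spans x 283–343 at row ~355, matching the prediction. The tool is about 2 mm off in y, so I'll correct that and close.

Call:
jog_arm:
  moves:
    - {"fingers": -1, "xyz": [0.1, -0.2, 0], "angular": [0, 0, 0]}
    - {"fingers": -1, "xyz": [0.1, -0.2, 0], "angular": [0, 0, 0]}
    - {"fingers": 1, "xyz": [0.1, -0.2, 0], "angular": [0, 0, 0]}
    - {"fingers": 1, "xyz": [0.1, -0.2, 0], "angular": [0, 0, 0]}
    - {"fingers": 1, "xyz": [0.1, -0.2, 0], "angular": [0, 0, 0]}
    - {"fingers": 1, "xyz": [0.1, -0.2, 0], "angular": [0, 0, 0]}
    - {"fingers": 1, "xyz": [0.1, -0.2, 0], "angular": [0, 0, 0]}
    - {"fingers": 1, "xyz": [0.1, -0.2, 0], "angular": [0, 0, 0]}
    - {"fingers": 1, "xyz": [0.1, -0.2, 0], "angular": [0, 0, 0]}
    - {"fingers": 1, "xyz": [0.1, -0.2, 0], "angular": [0, 0, 0]}
  grip_force: 55

```text
clock: 3.95
position: [0.5145, 0.0194, 0.1318]
ee_rot: [3.128, 0.287, 0.0]
force: [0.5, -3.1, 1.1]
width: 0.257
```

```bash
cat > st.py <<'E'
from h import *
s=arm.observe();T=tcp();p=[.5143,.0202,.1839]; B=np.eye(4);B[:3,:3]=R.from_euler('z',p[2]).as_matrix();B[:3,3]=[p[0],p[1],0]
L=np.linalg.inv(B)@T; D=np.diag([1,-1,-1])
print(s['clock'],'heater-frame tcp mm',(L[:3,3]*1e3).round(1),'tilt',R.from_matrix(L[:3,:3]@D).as_rotvec().round(3),'F',(B[:3,:3].T@s['force']).round(1),'M',(B[:3,:3].T@s['ft_torque']).round(2),'w',s['width'])
E
python3 st.py
```

```text
3.95 heater-frame tcp mm [ 1.000e-01 -9.000e-01  1.318e+02] tilt [-0.001 -0.    -0.001] F [-0.1 -3.1  1.1] M [-0.57  0.02  0.11] w 0.2568187953165938
```

Gripped: the opening is 23.6 mm against the handle's 24. Next is the rocking plan: pivot on alternate noses at ±0.13 rad.

```bash
cat > plan.py <<'E'
import numpy as np
# heater y-z plane, mm. lean t>0 = handle to +y
def rot(t): c,s=np.cos(t),np.sin(t); return np.array([[c,s],[-s,c]])
def swings(leans,n,tcp=np.array([0,131.8]),t=0.):
    out=[(tcp.copy(),t)]; foot=np.array([0,45.])
    for L in leans:
        piv=np.array([28*np.sign(L-t),67.]); t0=t;tc0=tcp;f0=foot
        for k in range(1,n+1):
            t=t0+(L-t0)*k/n; tcp=piv+rot(t-t0)@(tc0-piv); foot=piv+rot(t-t0)@(f0-piv); out.append((tcp,t))
        print('lean',L,'foot',(foot-[0,45]).round(1),'tcp',tcp.round(1))
    return out
def rows(P,i,j):  # rows for poses i+1..j rel. pose i, tool cm/rad
    p0,t0=P[i]
    for p,t in P[i+1:j+1]:
        l=rot(t0).T@(p-p0)/10   # block axes
        print([0,round(-l[0],2),round(-l[1],2)],round(-(t-t0),3))
if __name__=="__main__":
    P=swings([.13,-.13,.13,-.13,.13],6)
    rows(P,0,6);print();rows(P,6,18);print();rows(P,18,30)
E
python3 plan.py
```

```text
lean 0.13 foot [-2.6  3.8] tcp [  8.6 134.9]
lean -0.13 foot [ 1.2 11. ] tcp [-10. 142.]
lean 0.13 foot [-0.7 18.2] tcp [ 10.5 149.3]
lean -0.13 foot [-0.7 25.3] tcp [-11.9 156.4]
lean 0.13 foot [ 1.1 32.6] tcp [ 12.4 163.7]
[0, np.float64(-0.14), np.float64(-0.06)] -0.022
[0, np.float64(-0.28), np.float64(-0.12)] -0.043
[0, np.float64(-0.43), np.float64(-0.17)] -0.065
[0, np.float64(-0.57), np.float64(-0.22)] -0.087
[0, np.float64(-0.72), np.float64(-0.26)] -0.108
[0, np.float64(-0.86), np.float64(-0.31)] -0.13

[0, np.float64(0.31), np.float64(-0.11)] 0.043
[0, np.float64(0.63), np.float64(-0.21)] 0.087
[0, np.float64(0.96), np.float64(-0.3)] 0.13
[0, np.float64(1.28), np.float64(-0.37)] 0.173
[0, np.float64(1.61), np.float64(-0.42)] 0.217
[0, np.float64(1.95), np.float64(-0.47)] 0.26
[0, np.float64(1.64), np.float64(-0.66)] 0.217
[0, np.float64(1.33), np.float64(-0.85)] 0.173
[0, np.float64(1.0), np.float64(-1.02)] 0.13
[0, np.float64(0.68), np.float64(-1.18)] 0.087
[0, np.float64(0.34), np.float64(-1.32)] 0.043
[0, np.float64(-0.0), np.float64(-1.45)] -0.0

[0, np.float64(0.38), np.float64(-0.11)] 0.043
[0, np.float64(0.76), np.float64(-0.21)] 0.087
[0, np.float64(1.15), np.float64(-0.28)] 0.13
[0, np.float64(1.53), np.float64(-0.35)] 0.173
[0, np.float64(1.93), np.float64(-0.39)] 0.217
[0, np.float64(2.32), np.float64(-0.42)] 0.26
[0, np.float64(1.95), np.float64(-0.63)] 0.217
[0, np.float64(1.58), np.float64(-0.83)] 0.173
[0, np.float64(1.19), np.float64(-1.01)] 0.13
[0, np.float64(0.8), np.float64(-1.17)] 0.087
[0, np.float64(0.4), np.float64(-1.32)] 0.043
[0, np.float64(-0.0), np.float64(-1.45)] -0.0
```

Call:
jog_arm:
  moves:
    - {"fingers": 1, "xyz": [0, -0.14, -0.06], "angular": [-0.022, 0, 0]}
    - {"fingers": 1, "xyz": [0, -0.28, -0.12], "angular": [-0.043, 0, 0]}
    - {"fingers": 1, "xyz": [0, -0.43, -0.17], "angular": [-0.065, 0, 0]}
    - {"fingers": 1, "xyz": [0, -0.57, -0.22], "angular": [-0.087, 0, 0]}
    - {"fingers": 1, "xyz": [0, -0.72, -0.26], "angular": [-0.108, 0, 0]}
    - {"fingers": 1, "xyz": [0, -0.86, -0.31], "angular": [-0.13, 0, 0]}
    - {"fingers": 1, "xyz": [0, -0.86, -0.31], "angular": [-0.13, 0, 0]}

```text
clock: 4.82
position: [0.5128, 0.0283, 0.1347]
ee_rot: [2.997, 0.277, 0.018]
force: [2.5, -4.9, -3.7]
width: 0.259
```

```bash
python3 st.py
python3 - <<'E'
from h import *
a=[cv2.resize(imaging.get_image("scene")[160:300,215:395],(720,560),interpolation=cv2.INTER_CUBIC)]
cv2.imwrite("pics/s2.png",a[0][:,:,::-1])
E
```

```text
4.825 heater-frame tcp mm [ -0.    8.3 134.7] tilt [-0.132  0.     0.   ] F [ 1.5 -5.2 -3.7] M [-0.31 -0.37 -0.03] w 0.25949090969845223
```

View pics/s2.png

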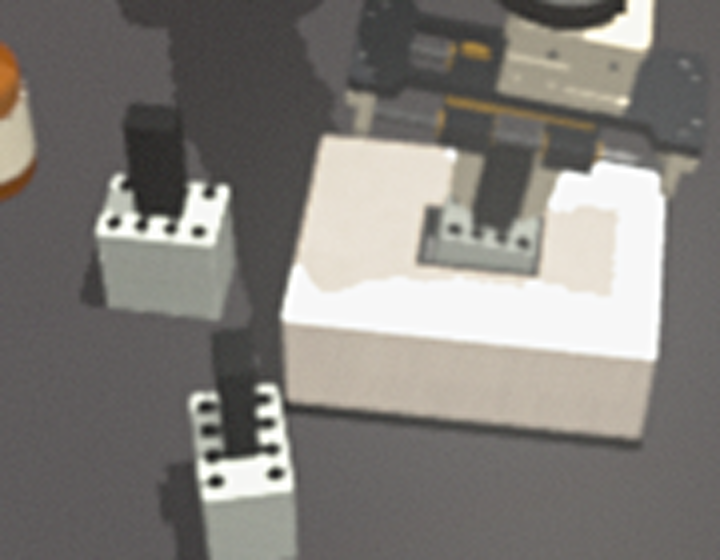

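The block leans +0.13 rad with its -y end raised. The heater's corners are unchanged (crop 322,135 and 283,317), and forces are small. Continuing with the next two swings.

Call:
jog_arm:
  moves:
    - {"fingers": 1, "xyz": [0, 0.31, -0.11], "angular": [0.043, 0, 0]}
    - {"fingers": 1, "xyz": [0, 0.63, -0.21], "angular": [0.087, 0, 0]}
    - {"fingers": 1, "xyz": [0, 0.96, -0.3], "angular": [0.13, 0, 0]}
    - {"fingers": 1, "xyz": [0, 1.28, -0.37], "angular": [0.173, 0, 0]}
    - {"fingers": 1, "xyz": [0, 1.61, -0.42], "angular": [0.217, 0, 0]}
    - {"fingers": 1, "xyz": [0, 1.95, -0.47], "angular": [0.26, 0, 0]}
    - {"fingers": 1, "xyz": [0, 1.95, -0.47], "angular": [0.26, 0, 0]}

```text
clock: 5.75
position: [0.5159, 0.0105, 0.1419]
ee_rot: [-2.999, -0.276, 0.019]
force: [-0.4, -0.9, -0.9]
width: 0.256
```

```bash
python3 st.py
python3 - <<'E'
import plan
P=plan.swings([.13,-.13,.13,-.13,.13],6)
plan.rows(P,12,24)
E
```

```text
5.75 heater-frame tcp mm [ -0.2  -9.8 141.9] tilt [ 0.13   0.001 -0.   ] F [-0.6 -0.8 -0.9] M [-0.2   0.1   0.14] w 0.25611805557032885
lean 0.13 foot [-2.6  3.8] tcp [  8.6 134.9]
lean -0.13 foot [ 1.2 11. ] tcp [-10. 142.]
lean 0.13 foot [-0.7 18.2] tcp [ 10.5 149.3]
lean -0.13 foot [-0.7 25.3] tcp [-11.9 156.4]
lean 0.13 foot [ 1.1 32.6] tcp [ 12.4 163.7]
[0, np.float64(-0.35), np.float64(-0.11)] -0.043
[0, np.float64(-0.7), np.float64(-0.21)] -0.087
[0, np.float64(-1.05), np.float64(-0.3)] -0.13
[0, np.float64(-1.41), np.float64(-0.36)] -0.173
[0, np.float64(-1.77), np.float64(-0.42)] -0.217
[0, np.float64(-2.13), np.float64(-0.45)] -0.26
[0, np.float64(-1.8), np.float64(-0.66)] -0.217
[0, np.float64(-1.45), np.float64(-0.85)] -0.173
[0, np.float64(-1.1), np.float64(-1.02)] -0.13
[0, np.float64(-0.74), np.float64(-1.18)] -0.087
[0, np.float64(-0.37), np.float64(-1.32)] -0.043
[0, np.float64(-0.0), np.float64(-1.45)] -0.0
```

Call:
jog_arm:
  moves:
    - {"fingers": 1, "xyz": [0, -0.35, -0.11], "angular": [-0.043, 0, 0]}
    - {"fingers": 1, "xyz": [0, -0.7, -0.21], "angular": [-0.087, 0, 0]}
    - {"fingers": 1, "xyz": [0, -1.05, -0.3], "angular": [-0.13, 0, 0]}
    - {"fingers": 1, "xyz": [0, -1.41, -0.36], "angular": [-0.173, 0, 0]}
    - {"fingers": 1, "xyz": [0, -1.77, -0.42], "angular": [-0.217, 0, 0]}
    - {"fingers": 1, "xyz": [0, -2.13, -0.45], "angular": [-0.26, 0, 0]}
    - {"fingers": 1, "xyz": [0, -2.13, -0.45], "angular": [-0.26, 0, 0]}

```text
clock: 6.62
position: [0.5121, 0.0309, 0.1494]
ee_rot: [2.997, 0.28, 0.018]
force: [-1.3, -1.4, 1.6]
width: 0.263
```

```bash
python3 st.py
python3 - <<'E'
from h import *
a=[cv2.resize(imaging.get_image("scene")[160:300,215:395],(720,560),interpolation=cv2.INTER_CUBIC)]
cv2.imwrite("pics/s3.png",a[0][:,:,::-1])
import plan
P=plan.swings([.13,-.13,.13,-.13,.13],6)
plan.rows(P,18,24)
E
```

```text
6.625 heater-frame tcp mm [ -0.2  11.  149.4] tilt [-0.132  0.     0.003] F [-1.5 -1.1  1.6] M [-0.96  0.57 -0.18] w 0.2628626265284856
lean 0.13 foot [-2.6  3.8] tcp [  8.6 134.9]
lean -0.13 foot [ 1.2 11. ] tcp [-10. 142.]
lean 0.13 foot [-0.7 18.2] tcp [ 10.5 149.3]
lean -0.13 foot [-0.7 25.3] tcp [-11.9 156.4]
lean 0.13 foot [ 1.1 32.6] tcp [ 12.4 163.7]
[0, np.float64(0.38), np.float64(-0.11)] 0.043
[0, np.float64(0.76), np.float64(-0.21)] 0.087
[0, np.float64(1.15), np.float64(-0.28)] 0.13
[0, np.float64(1.53), np.float64(-0.35)] 0.173
[0, np.float64(1.93), np.float64(-0.39)] 0.217
[0, np.float64(2.32), np.float64(-0.42)] 0.26
```

View pics/s3.png

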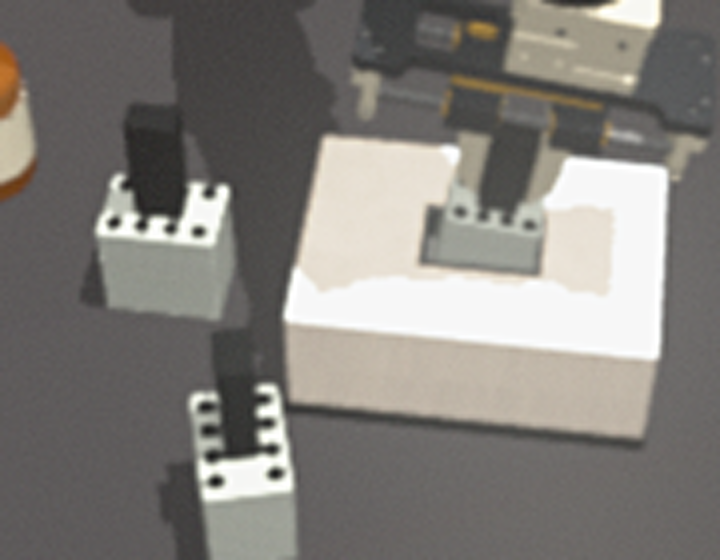

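Still seated and leaning +0.13 rad, and it has risen. The heater's right corners look shifted by maybe 3 crop px (<1 px in the picture), so I'll measure that.

```bash
cat > shift.py <<'E'
from h import *
a=cv2.cvtColor(cv2.imread("pics/scene1.png"),cv2.COLOR_BGR2GRAY); b=cv2.cvtColor(imaging.get_image("scene"),cv2.COLOR_RGB2GRAY)
def sh(x,y,w=13):
    A=np.float32(a[y-w:y+w,x-w:x+w]);Bm=np.float32(b[y-w:y+w,x-w:x+w]); return np.round(cv2.phaseCorrelate(A,Bm,cv2.createHanningWindow((2*w,2*w),cv2.CV_32F))[0],2)
for n,x,y in (('frontR bottom',376,267),('frontL bottom',288,262),('front R top',378,250),('freeblock',275,292),('box',343,350),('beaker',455,265)): print(n,sh(x,y))
print('px per 5mm y,x:',np.diff(proj('scene',W([.5143,.0202,.1839],[[.075,.1,0],[.075,.105,0],[.08,.105,0]])),axis=0))
E
python3 shift.py
```

```text
frontR bottom [0.75 0.1 ]
frontL bottom [0.47 0.34]
front R top [1.35 0.58]
freeblock [0.28 0.37]
box [0.53 0.41]
beaker [0.56 0.55]
px per 5mm y,x: [[ 2.10016468  0.2290876 ]
 [-0.1019612   1.68176423]]
```

Call:
jog_arm:
  moves:
    - {"fingers": 1, "xyz": [0, 0.38, -0.11], "angular": [0.043, 0, 0]}
    - {"fingers": 1, "xyz": [0, 0.76, -0.21], "angular": [0.087, 0, 0]}
    - {"fingers": 1, "xyz": [0, 1.15, -0.28], "angular": [0.13, 0, 0]}
    - {"fingers": 1, "xyz": [0, 1.53, -0.35], "angular": [0.173, 0, 0]}
    - {"fingers": 1, "xyz": [0, 1.93, -0.39], "angular": [0.217, 0, 0]}
    - {"fingers": 1, "xyz": [0, 2.32, -0.42], "angular": [0.26, 0, 0]}
    - {"fingers": 1, "xyz": [0, 2.32, -0.42], "angular": [0.26, 0, 0]}

```text
clock: 7.6
position: [0.5163, 0.0101, 0.1568]
ee_rot: [-2.995, -0.275, 0.018]
force: [-2.5, 6.9, 2.5]
width: 0.259
```

```bash
python3 st.py; python3 shift.py
python3 - <<'E'
import plan
P=plan.swings([.13,-.13,.13,-.13,0.06,0],6)
plan.rows(P,24,36)
E
```

```text
7.6 heater-frame tcp mm [ 1.000e-01 -1.030e+01  1.568e+02] tilt [ 0.135 -0.    -0.001] F [-1.2  7.2  2.5] M [ 1.86  0.57 -0.02] w 0.2585370986457558
frontR bottom [0.85 0.17]
frontL bottom [0.56 0.31]
front R top [1.46 0.59]
freeblock [0.15 0.42]
box [0.75 0.44]
beaker [0.6  0.58]
px per 5mm y,x: [[ 2.10016468  0.2290876 ]
 [-0.1019612   1.68176423]]
lean 0.13 foot [-2.6  3.8] tcp [  8.6 134.9]
lean -0.13 foot [ 1.2 11. ] tcp [-10. 142.]
lean 0.13 foot [-0.7 18.2] tcp [ 10.5 149.3]
lean -0.13 foot [-0.7 25.3] tcp [-11.9 156.4]
lean 0.06 foot [ 0.5 30.7] tcp [  5.7 162.3]
lean 0 foot [-0.1 32.4] tcp [-1.000e-01  1.642e+02]
[0, np.float64(-0.3), np.float64(-0.08)] -0.032
[0, np.float64(-0.6), np.float64(-0.16)] -0.063
[0, np.float64(-0.9), np.float64(-0.22)] -0.095
[0, np.float64(-1.21), np.float64(-0.28)] -0.127
[0, np.float64(-1.51), np.float64(-0.32)] -0.158
[0, np.float64(-1.82), np.float64(-0.36)] -0.19
[0, np.float64(-1.73), np.float64(-0.41)] -0.18
[0, np.float64(-1.64), np.float64(-0.45)] -0.17
[0, np.float64(-1.55), np.float64(-0.49)] -0.16
[0, np.float64(-1.46), np.float64(-0.54)] -0.15
[0, np.float64(-1.37), np.float64(-0.58)] -0.14
[0, np.float64(-1.27), np.float64(-0.62)] -0.13
```

Foot centre is about 25 mm up, with the +y end just past its nose. One more swing to +y should free the -y end.

Call:
jog_arm:
  moves:
    - {"fingers": 1, "xyz": [0, -0.43, -0.09], "angular": [-0.043, 0, 0]}
    - {"fingers": 1, "xyz": [0, -0.88, -0.17], "angular": [-0.087, 0, 0]}
    - {"fingers": 1, "xyz": [0, -1.3, -0.25], "angular": [-0.13, 0, 0]}
    - {"fingers": 1, "xyz": [0, -1.72, -0.32], "angular": [-0.173, 0, 0]}
    - {"fingers": 1, "xyz": [0, -2.14, -0.37], "angular": [-0.217, 0, 0]}
    - {"fingers": 1, "xyz": [0, -2.5, -0.4], "angular": [-0.255, 0, 0]}

```text
clock: 8.4
position: [0.5122, 0.0328, 0.1637]
ee_rot: [3.004, 0.277, 0.019]
force: [0.5, -0.2, -2.2]
width: 0.258
```

```bash
python3 st.py; python3 shift.py
python3 - <<'E'
from h import *
a=[cv2.resize(imaging.get_image("scene")[160:300,215:395],(720,560),interpolation=cv2.INTER_CUBIC)]
cv2.imwrite("pics/s4.png",a[0][:,:,::-1])
E
```

```text
8.4 heater-frame tcp mm [  0.2  12.7 163.7] tilt [-0.125 -0.001 -0.   ] F [ 0.5 -0.3 -2.2] M [ 0.28  0.01 -0.  ] w 0.2576099611173889
frontR bottom [0.76 0.08]
frontL bottom [0.49 0.35]
front R top [0.82 0.77]
freeblock [0.24 0.45]
box [0.57 0.41]
beaker [0.5  0.53]
px per 5mm y,x: [[ 2.10016468  0.2290876 ]
 [-0.1019612   1.68176423]]
```

View pics/s4.png

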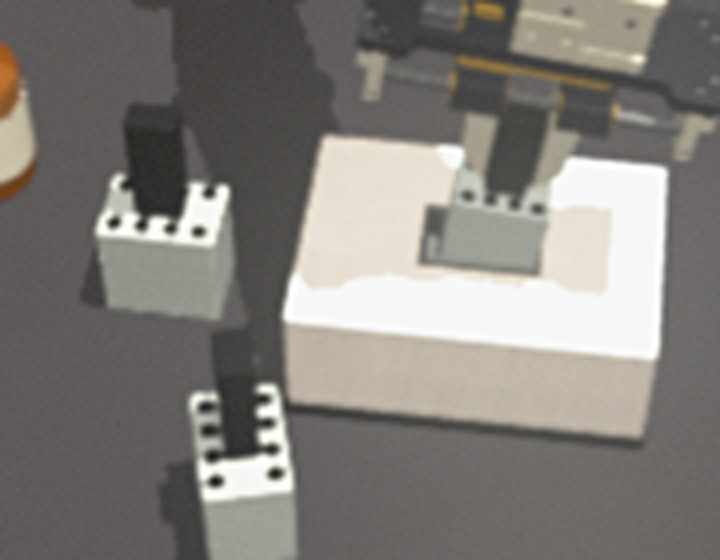

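The vertical force is -2.2 N, which is just the block's weight, so it is free. I'll straighten it and lift to the final height.

Call:
jog_arm:
  moves:
    - {"fingers": 1, "xyz": [0, 0.4, -0.2], "angular": [0.04, 0, 0]}
    - {"fingers": 1, "xyz": [0, 0.83, -0.39], "angular": [0.083, 0, 0]}
    - {"fingers": 1, "xyz": [0, 1.25, -0.58], "angular": [0.125, 0, 0]}
    - {"fingers": 1, "xyz": [0, 1.3, -1.0], "angular": [0.125, 0, 0]}
    - {"fingers": 1, "xyz": [0, 1.37, -1.5], "angular": [0.125, 0, 0]}
    - {"fingers": 1, "xyz": [0, 1.44, -2.1], "angular": [0.125, 0, 0]}
    - {"fingers": 1, "xyz": [0, 1.5, -2.6], "angular": [0.125, 0, 0]}
    - {"fingers": 1, "xyz": [0, 1.51, -2.65], "angular": [0.125, 0, 0]}
    - {"fingers": 1, "xyz": [0, 1.51, -2.65], "angular": [0.125, 0, 0]}

```text
clock: 9.62
position: [0.5142, 0.0207, 0.1918]
ee_rot: [3.128, 0.289, -0.0]
force: [0.4, -0.6, -3.1]
width: 0.257
```

```bash
python3 st.py
python3 - <<'E'
from h import *
im=imaging.get_image("scene")[:,:,::-1]; w=imaging.get_image("wrist")[:,:,::-1]; np.save("T3.npy",tcp())
a=cv2.resize(im[150:290,255:395],(560,560),interpolation=cv2.INTER_CUBIC)
cv2.imwrite("pics/s5.png",a); cv2.imwrite("pics/w5.png",w)
E
```

```text
9.625 heater-frame tcp mm [  0.    0.5 191.8] tilt [-0.  0.  0.] F [ 0.3 -0.7 -3.1] M [-0.02  0.04 -0.02] w 0.25658975447760757
```

View pics/s5.png

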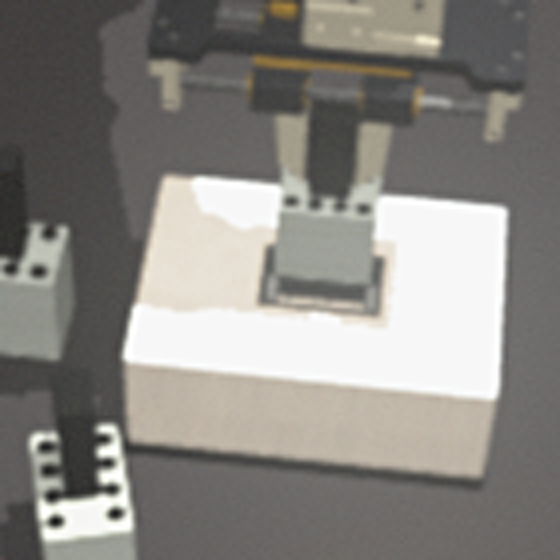

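View pics/w5.png

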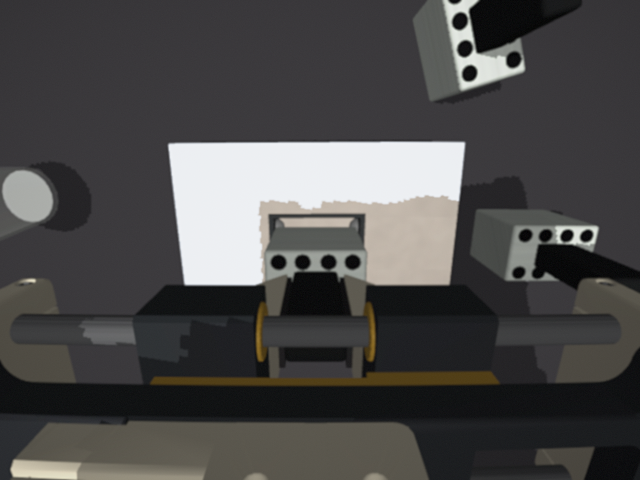

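The scene crop shows the block upright above the well with a clear gap, and the heater flat. In the wrist view the heater's far corners are at (168.5,142.5) and (465,142), and the well's far edge runs from x 269 to 366 at row 214. I'll compare these with projections.

```bash
python3 - <<'E'
from h import *
T=np.load("T3.npy"); p0=[.5143,.0202,.1839]
C=np.array([[.075,.105,.085],[.075,-.105,.085],[.021,.033,.085],[.021,-.033,.085]])
uw=np.array([(168.5,142.5),(465,142),(269,214),(366,214)])
print((proj('wrist',W(p0,C),T)-uw).round(1).tolist())
f=least_squares(lambda p:(proj('wrist',W(p,C),T)-uw).ravel(),p0).x
C1=np.array([[.075,.105,.085],[.075,-.105,.085],[-.075,-.105,.085],[-.075,.105,.085]])
crop=np.array([(498,396),(124,358),(163,176),(509,208)])/4+[255,150]
before=np.array([(378,249.5),(285.75,240.5),(295.75,193.5),(381.75,201.75)])
g=lambda u:least_squares(lambda p:(proj('scene',W(p,C1))-u).ravel(),p0).x
print('wrist fit',f.round(4),'scene before/after',g(before).round(4),g(crop).round(4))
# block: far top edge & far bottom edge predicted if grip as assumed, in tool-based frame
b=[T[0,3],T[1,3],np.arctan2(T[1,0],T[0,0])]
print(proj('wrist',W(b,[[.019,.028,.16],[.019,-.028,.16],[.019,.028,.105],[.019,-.028,.105]]),T).round(1).tolist())
E
python3 - <<'E'
import cv2
w=cv2.imread('pics/w5.png')[190:310,220:420]
cv2.imwrite('pics/w5c.png',cv2.resize(w,(800,480),interpolation=cv2.INTER_CUBIC))
E
```

```text
[[0.8, -0.6], [0.7, 0.1], [4.2, 2.4], [-4.4, 2.5]]
wrist fit [0.5151 0.0205 0.1866] scene before/after [0.516  0.0209 0.1857] [0.5149 0.022  0.1888]
[[265.0, 250.0], [369.6, 250.0], [276.4, 225.5], [357.4, 225.6]]
```

View pics/w5c.png

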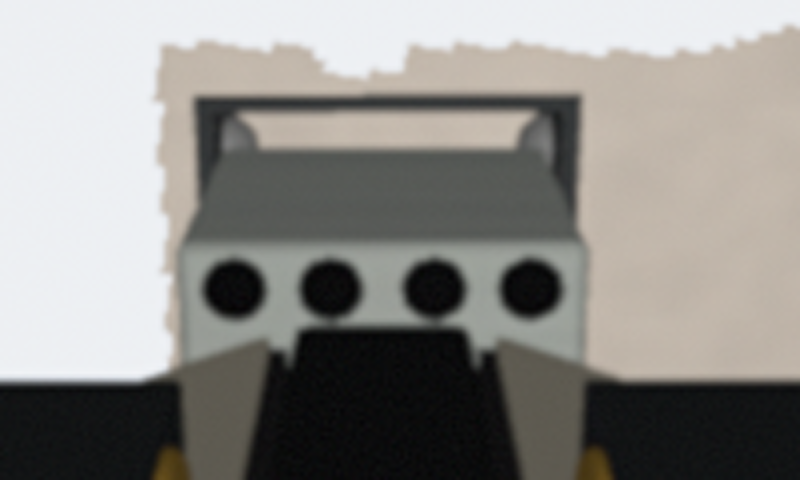

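The block's edges and the well's mouth share the same centre column (about 317 px), and the rows match the prediction. Handing in.

```bash
python3 -c "
from cell import job
print(job.sign_off())"; python3 st.py
```

```text
the job is handed in; nothing more can be done
None
the job is handed in; nothing more can be done
```

The block is out of the well and the job is handed in. I gripped the handle across its 24 mm sides with 55 N and rocked it five times (four to ±0.13 rad, the last to +0.125 rad), pivoting on alternate noses. The vertical force then fell to the block's weight. I stood it upright and lifted it, ending at about 9.7 s of the 48 s.

**Last checks before hand-in:**
- **Pose:** tilt read 0.00, and the block sat within about 1 mm of centred over the well in the wrist picture.
- **Clearance:** the underside is about 20 mm above the heater's top, worked out from the measured tool height.
- **Forces:** only the block's weight of about 3 N showed, and the highest force I read between moves was about 7 N.
- **Heater:** it is standing flat. Between camera fits it appears to have shifted by 1–2 mm at most, about the measuring error.
- **Bystanders:** nothing else appeared moved or touched.

**Disagreement:** the image-shift check showed about 0.5 px even on things that had not moved, so I treated it as noise and relied on the corner fits instead. The state could not be read again after hand-in.

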